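# Open the sprung drill-bit case

### The arm

A 6-joint arm with a two-finger parallel gripper is mounted at the origin on the work surface. World frame = base frame: x ahead of the robot, y to its left, z up, the work surface at z = 0. Lengths are in mm, angles in rad, forces in N, time in s.
With the tool pointing down it reaches from about 275 to 1000 mm from the base axis. Payload 8.4 kg.
Tool frame: the origin (TCP) lies midway between the tips of the shut fingers; the grasp point (between the pads) lies 19 mm behind it (r.grip_point_offset is the distance from the TCP to the grasp point, in mm); z points along the fingers, y is the line along which they close (so a half turn about z gives the same grasp; the last joint's range is limited). The gripper opens to 85 mm and grips with 20 to 120 N. Pads are 22 mm wide; open, the fingers measure 114 mm over their backs; the gripper's body (76 mm by 85 mm) begins 54 mm behind the grasp point. The pads swing forward as they close: fully open they stand 13 mm farther back than shut.
Start: joints at [-0.002, 0.353, 1.633, -0, 1.155, -0.002], TCP at [625.002, -0, 231.281] pointing down, gripper open.
Joint ranges: [-2.63, 2.63], [-0.92, 2.1], [0.06, 2.66], [-1.3, 4.44], [0, 2.69], [-3.02, 3.02]. Speed limits (rad/s): [2.22, 2.22, 2.79, 3.14, 3.14, 3.14].

### API

Orientations are given as [roll, pitch, yaw] about the fixed x, y, z axes, in that order (R = Rz(yaw) Ry(pitch) Rx(roll)).
In Python, from rig import r gives the robot as it stands. The module is installed in compiled form; this text tells all that it offers.
- The arm moves only by the shell command python3 -m creep 'ROWS' [FORCE]. ROWS is text: rows parted by semicolons, each of 7 numbers parted by spaces: the turn, a rotation vector about the tool's x, y, z in degrees, then the shift along the tool's x, y, z in m, then the closure in counts, from 0 (fully open) to 255 (shut). A call has 1 to 8 rows; each row is the pose to reach, as a shift and turn from the pose commanded when the call began, along the tool's axes at that moment; what a row does not reach only later rows make up. A row lasts 1/8 s, in which the tool goes at most 62.5 mm and 10.7 degrees, less where a joint would pass 70% of its speed; a pose out of reach is approached as far as the arm can. A call with a gripper value outside its range is refused whole. The fingers move at their own pace and stop on an object; FORCE is the grip in N (left out, the last holds). Time passes only in rows, so rows that repeat a pose let the fingers close. It gives the time, the measured TCP pose, the force, the opening and the grip force at its end, in the units of the state.
- r.sense(): the state, without advancing time (a new reading comes with each control period).
- r.grab_frame(name): name is "scene" or "side" or "wrist"; returns a dict with "img" (384x512x3 uint8, red, green, blue), "range_z" (384x512 float32, mm along the optical axis (not along the pixel's ray), 0 where there is no reading), "K" (3x3 intrinsics, pixels), "world_from_camera" (4x4, takes a point from camera to world coordinates). Camera axes: x right, y up, looking along -z (the intrinsics and any distortion apply to the point x, -y, -z); pixel columns grow to the right and rows downward; lengths in mm; the calibration is good to about 2 mm. A picture is of the moment at which its call begins.
- r.sign_off(): hands the job in; it is judged then, once.
The state is a dict: "clock": time; "qpos": joint angles; "qvel": joint speeds; "joint_efforts": joint torques, N m; "eef_pos": TCP position; "tcp_rot": TCP orientation; "contact_force": force on the tool from outside, world axes, zero at the start; "wrist_torque": the same for the moment, N m; "opening": opening from 0.0 (shut) to 1.0 (fully open); "grasp_force": force on a finger pad.
Only numpy, scipy, OpenCV 4.12 (cv2) and the standard library are available. Lean on these libraries where they do the work, as an engineer would, in place of code of your own. Each camera call takes 0.05 s, during which the arm holds its last target. There are 200 camera calls.

### The job

Open the drill-bit case on the bench: press down its orange release tab with a fingertip so that the sprung green lid pops ajar, then push the lid up and over until it is fully open and lies back against its stop, and come away. Only press and push, do not force anything, and do not pick up or disturb the oil bottle, cup, jar or chuck key around it.

Things in the scene. Friction and masses are not known exactly. Their poses are not given: they have to be found in the camera images.
- case: Grey steel drill-bit case screwed to the bench, it cannot move. Body 100 mm deep (its x) by 150 mm wide (its y) by 45 mm high, open on top, closed by the lid. Two 18 mm screw ears, 4 mm high, stand out at its sides (out to y = +-92 mm). Origin: centre of its underside, on the bench. x points from the tab side (front) to the hinge side (back), z up.
- tab_pad (a point): Point on top of the orange release tab, where to press: at rest 91 mm in front of the case's centre (case x = -91 mm, y = 0) and 39 mm above the bench. The tab is a flat pad 40 mm long (case x -106 to -66 mm), 36 mm wide and 5 mm thick that sticks out level from the front of the case, the space beneath it is empty. An upright with a hook rises from its inner end (case x -64 to -51 mm, y +-13 mm, up to 56 mm above the bench) and holds the lid down.
- tab (a joint): Release tab, turn in rad about an axis along case y at case x = -56 mm, 34 mm above the bench. 0 at rest, grows as the pad is pressed down; the hook lets the lid go at about 0.25 (pad 6 to 9 mm down), the stop is at 0.36 (9 to 13 mm down). It needs about 3 to 6 N at the pad point and springs back when let go.
- lid (a joint): Green lid, turn in rad about lid_hinge. 0 shut and latched; the tab must be pressed to free it. Once freed a spring pin inside lifts it within about a second and it rests ajar at about 0.85. Pushed further and let go before upright (1.57) it drops back to ajar; past upright it falls open by its own weight to its stop at 1.95 and stays there.
- lid_hinge (a point): Middle of the lid's hinge line, which runs along case y: case x = +50 mm, y = 0, 47 mm above the bench. Fixed to the case.
- lid_edge (a point): Middle of the lid's free front edge, 100 mm from lid_hinge; it moves with the lid. Shut: case x = -50 mm, 47 mm above the bench; ajar: about 122 mm above the bench, case x = -16 mm; upright: 147 mm. The lid is a plate 100 mm by 150 mm, 4 mm thick, about 130 g, with a tongue 22 mm wide that stands 6 mm out of the middle of the edge.
- oil: Bystander: yellow oil bottle with red cap, loose, 44 mm across, 110 mm high. Origin: centre of its underside.
- cup: Bystander: green open cup, loose, 60 mm across, 75 mm high. Origin: centre of its underside.
- jar: Bystander: amber jar with steel lid, loose, 54 mm across, 60 mm high. Origin: centre of its underside.
- chuck_key: Bystander: steel T-shaped drill chuck key lying on the bench, loose, 93 mm long (its x), cross bar 60 mm, 18 mm high. Origin: on the bench under the free end of the shank, by the cross bar; the key runs from there along +x.
Mind the look-alikes: they are no part of the job. There is more than one size of the case; the job needs the middle-sized.

How it is judged:
By the outcome, as a careful person would: the job done as asked, in the order asked, and still so for the second after the job is handed in, with the robot touching nothing.
It also fails if it takes over 42 s, if anything falls off the work surface, if the arm or the gripper's body presses on something with over 40 N, if the wrist force passes 120 N, or if a joint passes its speed limit or range.

## Working session

There is one attempt and no reset: what is moved stays moved. The work goes in short steps, Python scripts to look and compute and a shell command to move; the robot and the scene stay as the last step left them, time stands still between calls to the robot, and variables do not carry over. Pictures are saved under pics/ and viewed, at most 10 in all, crops included, and the job is handed in when it is done.

```bash
mkdir -p pics
cat > h.py <<'E'
import numpy as np, cv2
from rig import r
def pts(f):
    K=f["K"];T=f["world_from_camera"];z=f["range_z"].astype(float)
    v,u=np.mgrid[:z.shape[0],:z.shape[1]]
    P=np.stack([(u-K[0,2])*z/K[0,0],-(v-K[1,2])*z/K[1,1],-z],-1)
    W=P@T[:3,:3].T+T[:3,3]; W[z==0]=np.nan
    return W
E
python3 - <<'E'
from h import *
for n in("scene","side"):
    f=r.grab_frame(n); cv2.imwrite(f"pics/{n}1.png",f["img"][...,::-1]); np.savez(f"{n}1.npz",**f)
    print(n,f["world_from_camera"][:3,3].round())
s=r.sense();print(s["clock"],s["eef_pos"],s["tcp_rot"],s["contact_force"])
E
```

```text
scene [933. 444. 638.]
side [ 417. -501.  740.]
0.1 [ 6.24577747e+02 -8.38056699e-03  2.30646947e+02] [-3.14036862e+00 -1.57743992e-06  1.57075140e+00] [ 0.95394814 -0.06912256  0.24377005]
```

View pics/scene1.png

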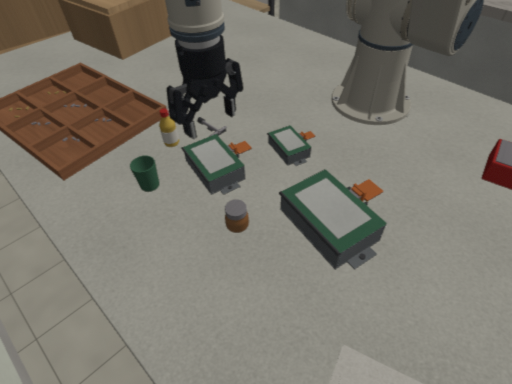

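View pics/side1.png

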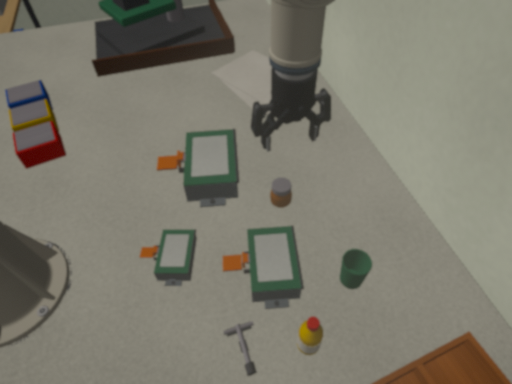

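The scene shows three cases. The middle-sized one is at scene (213,160) and side (272,262), with its tab at scene (240,148) and side (235,262). The oil, cup, jar and key stand around it. Next I'll measure it.

Run:
```python
from h import *
for n in("scene","side"):
    f=dict(np.load(f"{n}1.npz"));W=pts(f);hsv=cv2.cvtColor(f["img"],cv2.COLOR_RGB2HSV)
    H,S,V=[hsv[...,i].astype(int) for i in range(3)]
    for nm,m in(("orange",(H<14)&(S>170)&(V>120)),("green",(H>60)&(H<90)&(S>90))):
        k,l,st,c=cv2.connectedComponentsWithStats(m.astype(np.uint8))
        for i in range(1,k):
            if st[i,4]<60: continue
            P=W[l==i];P=P[np.isfinite(P[:,0])]
            z=np.median(P[:,2]);T=P[abs(P[:,2]-z)<5]
            rect=cv2.minAreaRect(T[:,:2].astype(np.float32))
            print(n,nm,c[i].round(),st[i,4],"med",np.median(T,0).round(1),"rect",np.round(rect[0],1),np.round(rect[1],1),round(rect[2],1))
    for nm,(u0,v0,u1,v1) in {"scene":{"oil":(158,105,180,146),"cup":(130,155,160,190),"jar":(223,200,250,232),"key":(195,115,228,135)},"side":{"oil":(298,316,324,354),"cup":(338,248,372,288),"jar":(268,177,293,207),"key":(224,320,258,375)}}[n].items():
        P=W[v0:v1,u0:u1].reshape(-1,3);P=P[P[:,2]>7]
        print(n,nm,P.min(0).round(),P.max(0).round())
```

```text
scene orange [241. 147.] 107 med [469.2 -98.2  38.1] rect [472.2 -99.4] [30.  37.2] 80.4
scene orange [367. 189.] 278 med [376.9 233.5  49.5] rect [379.7 229.2] [43.3 45.3] 74.6
scene green [290. 147.] 98 med [379.5   6.4  34.9] rect [360.2 -30. ] [103.9  63.9] 73.2
scene green [214. 160.] 427 med [566.3 -84.1  48.3] rect [ 552.4 -118.5] [147.4  93.9] 77.4
scene green [145. 172.] 635 med [ 703.7 -201.8   52.1] rect [ 703.7 -193.2] [57.7 46. ] 68.5
scene green [336. 214.] 1473 med [507.3 242.4  62.5] rect [490.2 206.1] [191.6 124.6] 78.4
scene oil [ 494. -448.    7.] [699.  14. 325.]
scene cup [ 674. -224.    7.] [ 733. -164.   77.]
scene jar [608.  32.   8.] [660.  84.  62.]
scene key [ 416. -314.    7.] [671.  12. 267.]
side orange [170. 161.] 168 med [381.3 225.1  51.1] rect [379.8 225.2] [43.2 46.9] 79.6
side orange [149. 251.] 88 med [298.3 -14.4  29. ] rect [297.6 -15.4] [21.7 24.6] 78.3
side orange [232. 262.] 219 med [ 468.3 -102.    39.4] rect [ 468.6 -101.9] [32.6 34.1] 75.7
side orange [312. 323.] 92 med [ 563.9 -295.2  110.6] rect [ 563.6 -295.7] [16.8 16.3] 20.3
side green [136.  10.] 1023 med [371.9 944.5 144.6] rect [392.4 998. ] [215.7 189.6] 22.7
side oil [ 543. -316.    7.] [ 587. -273.  113.]
side cup [ 673. -225.    7.] [ 732. -164.   78.]
side jar [605.  29.   7.] [657.  79.  63.]
side key [ 418. -314.    7.] [ 476. -221.   21.]
```

```bash
python3 -m creep '0 0 -77.5 -0.099 -0.162 0.13 255;0 0 -77.5 -0.099 -0.162 0.13 255;0 0 -77.5 -0.099 -0.162 0.13 255;0 0 -77.5 -0.099 -0.162 0.13 255;0 0 -77.5 -0.099 -0.162 0.13 255;0 0 -77.5 -0.099 -0.162 0.13 255;0 0 -77.5 -0.099 -0.162 0.13 255;0 0 -77.5 -0.099 -0.162 0.13 255' 30
python3 - <<'E'
from h import *
ims=[]
for n in("side","wrist"):
    f=r.grab_frame(n);ims.append(f["img"]);W=pts(f)
    hsv=cv2.cvtColor(f["img"],cv2.COLOR_RGB2HSV);H,S,V=[hsv[...,i].astype(int) for i in range(3)]
    for nm,m in(("orange",(H<14)&(S>170)&(V>100)),("lid",(W[...,2]>42)&(W[...,2]<53)&(abs(W[...,0]-555)<90)&(abs(W[...,1]+118)<90))):
        P=W[m&np.isfinite(W[...,0])]; P=P[(abs(P[:,0]-530)<130)&(abs(P[:,1]+118)<90)]
        if nm=="orange": P=P[P[:,2]<43]
        if len(P)>20: q=cv2.minAreaRect(P[:,:2].astype(np.float32)); print(n,nm,len(P),np.median(P,0).round(1),np.round(q[0],1),np.round(q[1],1),q[2])
cv2.imwrite("pics/a.png",cv2.resize(np.hstack(ims),(800,300))[...,::-1])
s=r.sense();print(s["clock"],s["eef_pos"],s["tcp_rot"],s["opening"])
E
```

```text
clock: 1.1
eef_pos: [462.8, -99.0, 101.1]
tcp_rot: [-3.142, -0.0, 2.927]
contact_force: [-1.4, 0.8, -0.2]
opening: 0.001
grasp_force: 0.0
side orange 151 [ 468.7 -103.    39.6] [ 468.5 -102.2] [32.  34.2] 75.08226013183594
side lid 3171 [ 551.5 -128.    50.2] [ 539.5 -116.7] [152.3 133. ] 77.73320770263672
wrist orange 1989 [ 465.5 -100.1   37.6] [ 468.7 -100.8] [34.8 39.6] 77.80870056152344
wrist lid 2370 [ 514.2 -120.6   48.2] [ 535.4 -116. ] [149.8  65.6] 77.64254760742188
1.2 [462.78150187 -98.94539961 101.08850347] [ 3.14158780e+00 -5.06014171e-04  2.92378856e+00] -0.003674117774852981
```

View pics/a.png

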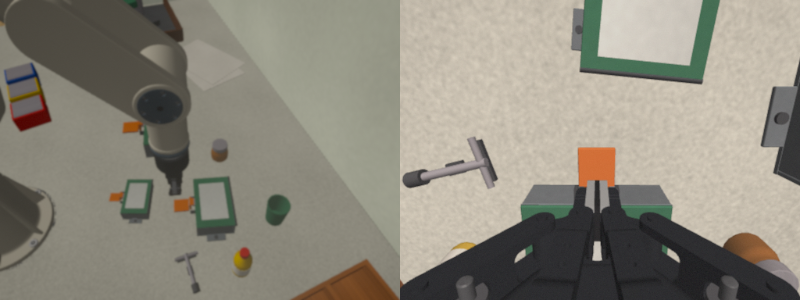

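The side view shows the arm over the middle case. In the wrist view the shut fingertips are over the orange tab at (597,180), and there is free space to both sides. I'll press gently now.

```bash
python3 -m creep '0 0 0 0 0 0.03 255;0 0 0 0 0 0.053 255;0 0 0 0 0 0.059 255;0 0 0 0 0 0.062 255;0 0 0 0 0 0.065 255;0 0 0 0 0 0.067 255;0 0 0 0 0 0.069 255;0 0 0 0 0 0.069 255'
```

```text
clock: 2.2
eef_pos: [462.9, -99.0, 32.4]
tcp_rot: [3.142, -0.0, 2.923]
contact_force: [-3.3, -0.1, 4.7]
opening: 0.002
grasp_force: 2.7
```

```bash
python3 -m creep '0 0 0 0 0 0.001 255;0 0 0 0 0 0.002 255;0 0 0 0 0 0.002 255;0 0 0 0 0 0.002 255'
cat > lid.py <<'E'
from h import *
import sys
f=r.grab_frame("side");W=pts(f);g=f["img"]
a=np.deg2rad(-12.5);C=np.array([552.5,-119.3])
X=(W[...,:2]-C)@np.array([np.cos(a),np.sin(a)]);Y=(W[...,:2]-C)@np.array([-np.sin(a),np.cos(a)])
hsv=cv2.cvtColor(g,cv2.COLOR_RGB2HSV);m=(hsv[...,0]>60)&(hsv[...,0]<90)&(hsv[...,1]>90)&(abs(X-20)<90)&(abs(Y)<85)&(W[...,2]>40)
if m.sum(): print("lid px",m.sum(),"caseX",np.percentile(X[m],[2,50,98]).round(),"z",np.percentile(W[m][:,2],[2,50,98]).round())
if len(sys.argv)>1: cv2.imwrite(sys.argv[1],g[...,::-1])
E
python3 lid.py
```

```text
clock: 2.7
eef_pos: [463.1, -99.0, 30.5]
tcp_rot: [3.142, 0.0, 2.923]
contact_force: [-2.5, 1.7, 4.8]
opening: -0.004
grasp_force: 3.0
```

```bash
sed -i 's/^if m.sum/print(m.sum())\nif m.sum/' lid.py; python3 lid.py pics/b.png
python3 - <<'E'
import cv2;i=cv2.imread('pics/b.png')[180:330,150:350];cv2.imwrite('pics/b2.png',cv2.resize(i,None,fx=3,fy=3))
E
```

```text
0
```

View pics/b2.png

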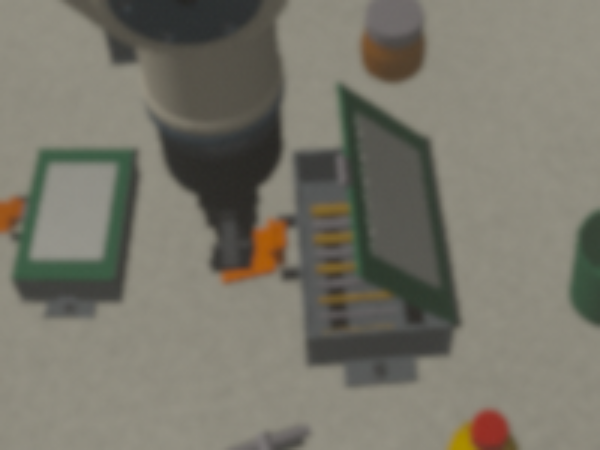

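The lid has popped ajar. The side view crop shows it leaning at (400,210), with the bits inside visible and the fingertip on the tab at (240,265). I'll rise and start the approach.

```bash
sed -i 's/1\]>90/1]>50/' lid.py; python3 -m creep '0 0 0 0 0 -0.04 255;0 0 0 0 0 -0.08 255;0 0 0 0 0 -0.08 255;0 0 0 -0.02 0 -0.08 255;0 0 0 -0.04 0 -0.08 255;0 0 0 -0.045 0 -0.08 255;0 0 0 -0.045 0 -0.08 255'; python3 lid.py
```

```text
clock: 3.68
eef_pos: [506.4, -108.6, 109.5]
tcp_rot: [-3.142, -0.001, 2.923]
contact_force: [-0.1, -0.2, -0.3]
opening: 0.003
grasp_force: 0.0
108
lid px 108 caseX [-15. -12.  -1.] z [108. 122. 125.]
```

Now I'll push along case +x, which is tool −x.

```bash
python3 -m creep '0 0 0 -0.01 0 0 255;0 0 0 -0.02 0 0 255;0 0 0 -0.03 0 0 255;0 0 0 -0.038 0 0 255;0 0 0 -0.046 0 0 255;0 0 0 -0.054 0 0 255;0 0 0 -0.062 0 0 255;0 0 0 -0.07 0 0 255'; python3 lid.py
```

```text
clock: 4.72
eef_pos: [577.8, -124.4, 112.9]
tcp_rot: [3.142, 0.004, 2.923]
contact_force: [-4.3, 0.0, 24.2]
opening: -0.002
grasp_force: 2.6
69
lid px 69 caseX [36. 38. 41.] z [ 97. 142. 148.]
```

An upward force of 24 N has built up, so the lid's edge is bearing on the finger's knuckle. I'll raise the tool straight away and then look.

```bash
python3 -m creep '0 0 0 0 0 -0.006 255;0 0 0 0 0 -0.012 255;0 0 0 0 0 -0.018 255;0 0 0 0 0 -0.018 255'; python3 lid.py pics/c.png
python3 - <<'E'
import cv2;i=cv2.imread('pics/c.png')[130:330,150:400];cv2.imwrite('pics/c2.png',cv2.resize(i,None,fx=3,fy=3))
E
```

```text
clock: 5.28
eef_pos: [575.5, -123.9, 128.7]
tcp_rot: [3.142, 0.001, 2.923]
contact_force: [-0.6, -0.4, -0.8]
opening: -0.0
grasp_force: 0.0
47
lid px 47 caseX [35. 36. 38.] z [120. 146. 148.]
```

View pics/c2.png

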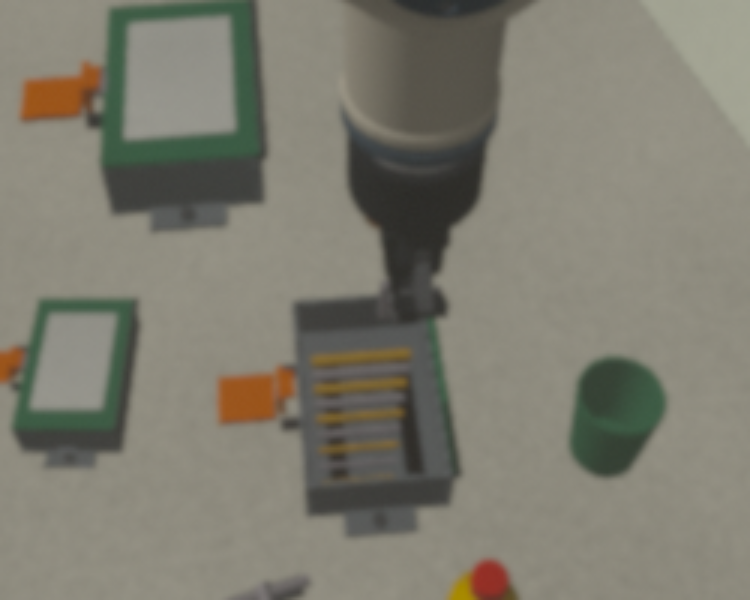

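The lid stands almost upright at (440,400), resting lightly on the fingers at (425,300). I'll push on at this height.

```bash
python3 -m creep '0 0 0 -0.006 0 0 255;0 0 0 -0.012 0 0 255;0 0 0 -0.018 0 0 255;0 0 0 -0.023 0 0 255;0 0 0 -0.028 0 0 255;0 0 0 -0.033 0 0 255;0 0 0 -0.038 0 0 255;0 0 0 -0.038 0 0 255'; python3 lid.py
```

```text
clock: 6.32
eef_pos: [612.8, -132.2, 128.3]
tcp_rot: [3.142, 0.0, 2.923]
contact_force: [0.8, 0.3, -0.5]
opening: -0.002
grasp_force: 0.0
1178
lid px 1178 caseX [48. 62. 81.] z [ 52.  90. 142.]
```

The lid now leans past upright, with its far edge near case x = 85. I'll back off, rise and check.

```bash
python3 -m creep '0 0 0 0.04 0 0 255;0 0 0 0.08 0 -0.03 255;0 0 0 0.12 0 -0.08 255;0 0 0 0.16 0 -0.12 255;0 0 0 0.2 0 -0.14 255;0 0 0 0.2 0 -0.14 255;0 0 0 0.2 0 -0.14 255;0 0 0 0.2 0 -0.14 255'; python3 lid.py pics/d.png
python3 - <<'E'
import cv2;i=cv2.imread('pics/d.png')[130:380,130:400];cv2.imwrite('pics/d2.png',cv2.resize(i,None,fx=2.2,fy=2.2))
E
```

```text
clock: 7.38
eef_pos: [417.6, -88.9, 267.6]
tcp_rot: [-3.142, -0.001, 2.923]
contact_force: [0.4, -0.1, 0.3]
opening: -0.001
grasp_force: 0.0
1678
lid px 1678 caseX [49. 67. 84.] z [ 52. 100. 141.]
```

View pics/d2.png

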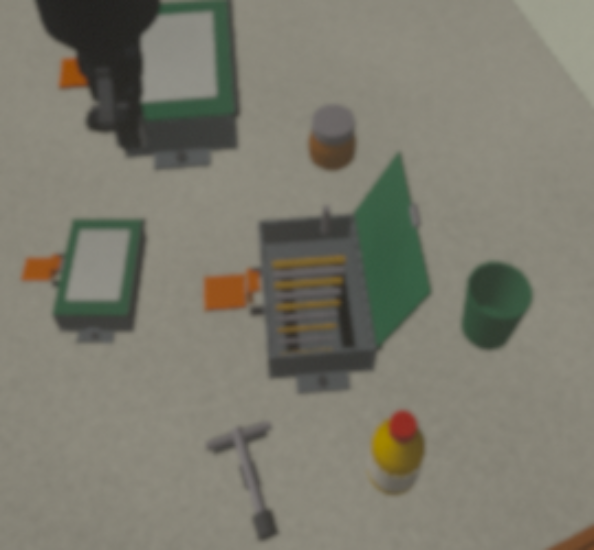

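The lid lies back at its stop at (400,250), about 1.94 rad. The tab has sprung back at (225,292), the bystanders are where they were, and the arm is clear.

```bash
python3 -c "
from rig import r
print(r.sign_off())"
```

```text
the job is handed in; nothing more can be done
None
```

The middle-sized case is open: I pressed the tab, the lid popped ajar, and I pushed it over to rest at its stop. The arm then came clear with the bystanders untouched, and I handed the job in at about 7.5 s; midway the lid edge caught the gripper, peaking at 24 N measured, and I raised the tool to free it.

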